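# Lock the creasing wheel onto its spindle

### The arm

A 6-joint arm with a two-finger parallel gripper is mounted at the origin on the work surface. World frame = base frame: x ahead of the robot, y to its left, z up, the work surface at z = 0. Lengths are in m, angles in rad, forces in N, time in s.
With the tool pointing down it reaches from about 0.35 to 0.775 m from the base axis. Payload 7.3 kg.
Tool frame: the origin (TCP) lies on the mounting face of the last link; the fingertips stand 178 mm ahead of it and the grasp point (between the pads) lies 159 mm ahead of it; z points along the fingers, y is the line along which they close (so a half turn about z gives the same grasp; the last joint's range is limited). The gripper opens to 92 mm and grips with 3 to 60 N. Pads are 19 mm wide; open, the fingers measure 130 mm over their backs; the gripper's body (75 mm by 190 mm) begins 47 mm behind the grasp point.
Start: joints at [1.13, 0.342, 1.524, -0, 1.275, -0.146], TCP at [0.153, 0.502, 0.405] pointing down, gripper open.
Joint ranges: [-2.53, 2.53], [-0.77, 2.02], [0.04, 2.7], [-1, 4.14], [0.28, 2.66], [-3.11, 3.11]. Speed limits (rad/s): [2.57, 2.57, 3.14, 3.14, 3.14, 3.14].

### API

Orientations are given as a unit quaternion [x, y, z, w].
In Python, from workcell import get_state, get_image, camera_params, finish_job, recognise, cut_out, pinpoint gives the robot as it stands. The module is installed in compiled form; this text tells all that it offers.
- The arm moves only by the shell command python3 -m jog 'ROWS' [FORCE]. ROWS is JSON, one flat list of numbers, 5 for each row, row after row: the closure, from 0 (fully open) to 1 (shut), then the shift along the tool's x, y, z in m, then the turn about the tool's z in degrees. In form: [claw, x, y, z, spin, claw, x, y, z, spin, ...]. A call has 1 to 12 rows; each row shifts and turns the commanded pose from where the row before left it, along the tool's axes as they then stand; what a row does not reach is not made up. A row lasts 1/12 s, in which the tool goes at most 41.7 mm and 7.16 degrees, less where a joint would pass 70% of its speed; a pose out of reach is approached as far as the arm can. A call with a gripper value outside its range is refused whole. The fingers move at their own pace and stop on an object; FORCE is the grip in N (left out, the last holds). Time passes only in rows, so rows that do not move let the fingers close. It gives the time, the measured TCP pose, the force, the opening and the grip force at its end, in the units of the state.
- get_state(): the state, without advancing time (a new reading comes with each control period).
- get_image(name): name is "scene" or "top" or "wrist"; returns (picture, depth): 400x640x3 uint8, red, green, blue; 400x640 float32, m along the optical axis (not along the pixel's ray), 0 where there is no reading.
- camera_params(name): a dict with "vertical_fov" (degrees; the focal length in pixels is half the picture's height over the tangent of half this angle, whatever the lens; pixels are square), "cx", "cy" (the principal point, pixels), "extrinsics" (4x4, takes a point from world to camera coordinates); the wrist camera has in their place "tool_from_camera" (4x4, takes a point from camera to tool coordinates, whose origin is the TCP and whose axes are the flange's). Camera axes: x right, y up, looking along -z (the intrinsics and any distortion apply to the point x, -y, -z); pixel columns grow to the right and rows downward; lengths in m; the calibration is good to about 2 mm. A picture is of the moment at which its call begins: read the wrist's pose just before it. camera_params takes no time and is no camera call.
- finish_job(): hands the job in; it is judged then, once.
Trained networks look in the newest picture that a camera, given by its name, has taken for a name from the list of things; names that differ only in an ending like _2 or _b are one class to them, and where a whole thing is asked for, a point or a joint stands for the part that bears it (a point fixed in the world has none). Each returns a list of dicts, best first, with "confidence" (0 to 1); they miss things now and then, are a little off and sometimes report something else, mostly with a low value. They report only what shows in the picture. A call takes as long as a camera call. They do not tell look-alikes from the thing itself.
- recognise(camera, target): "position" ([column, row] in pixels, amid what is visible of it).
- cut_out(camera, target): "pixels" (400x640 bool, what is visible of it) and "position" ([column, row] in pixels, amid what is visible of it).
- pinpoint(camera, target): "position" ([column, row] in pixels: a listed point, or the origin of a listed thing).
The state is a dict: "t": time; "qpos": joint angles; "joint_vel": joint speeds; "joint_efforts": joint torques, N m; "ee_pos": TCP position; "tool_rot": TCP orientation; "contact_force": force on the tool from outside, world axes, zero at the start; "torque": the same for the moment, N m; "grip_width": finger opening in m; "grasp_force": force on a finger pad.
Only numpy, scipy, OpenCV 4.12 (cv2) and the standard library are available. Lean on these libraries where they do the work, as an engineer would, in place of code of your own. Each camera call takes 0.05 s, during which the arm holds its last target. There are 200 camera calls.

### The job

The brass creasing wheel sits on the upright sprung spindle of the leather creasing head. Put the spacer sleeve onto the spindle first, then the flat washer on top of it, then the square locking collar: feel for the angle at which its slot drops over the T-shaped head, press it down gently against the spring and give it a quarter turn so that the head lies across the slot and holds the stack down under spring load when you let go. Never force it harder than about 25 N, and leave the jar, mug and mallet where they are.

Things in the scene. Friction and masses are not known exactly. Their poses are not given: they have to be found in the camera images.
- spindle: The creasing head, fixed to the bench: a grey foot plate 110 mm (along its x) x 90 x 18 mm with an upright steel shaft; origin at the centre of the plate's underside, on the shaft's axis, z up along the shaft. A brass creasing wheel, 56 mm in diameter, 14 mm thick, is captive on the shaft on a spring: its flat top is 40 mm above the bench when unloaded.
- shoulder (a point): Top of the full shaft, on its axis, 71.5 mm above the bench. Below it the shaft is 20 mm in diameter (chamfered over the last 1.5 mm); above it is a neck 8 mm in diameter, 9.5 mm long, up to the T head.
- head_top (a point): Highest point of the T head, on the shaft's axis, 89 mm above the bench. The head is 18.5 mm long, 8 mm wide, from 81 to 89 mm above the bench, flat underneath and on top (its top 1.5 mm is stepped in by 1 mm all round). The stiff shaft stands turned by an unmeasured angle: the head's length lies within 0.65 rad either way of the foot plate's x (this point's axes are the plate's, not the head's).
- wheel (a joint): How far the sprung wheel is pressed down, in m: 0 = up, 0.007 = hard stop. The spring takes 4 N to start moving and 1 N more per mm (11 N at the stop). With sleeve, washer and collar stacked on it the collar's top is level with the T head's underside at 0.004, so the collar can only be turned between about 0.004 and 0.007.
- sleeve: Spacer sleeve: plain steel tube, 34 mm outside diameter, bore 21.7 mm, 24 mm tall, about 90 g, standing on end on the bench; origin at the centre of its underside, z along its bore. Goes on first, on the wheel.
- washer: Flat steel washer, 40 mm outside diameter, bore 21.7 mm, 5 mm thick, about 35 g, lying flat on the bench; origin at the centre of its underside, z along its bore. Goes on second, on the sleeve.
- collar: Square aluminium locking collar 44 x 44 x 16 mm, about 110 g, lying the right way up on the bench; origin at the centre of its underside. From below it has a round bore 22 mm in diameter, 10 mm deep; the remaining 6 mm at the top has only a slot. Goes on last.
- slot (a point): Centre of the slot's mouth in the collar's top, 16 mm above its underside. The slot is 22 mm long (along the collar's x), 10.5 mm wide. In line with the T head (within about 0.12 rad, centred within about 1 mm) it drops over the head; if not in line the collar rests on the head, 10 mm above the washer, until turned into line. Across the head it locks. It may be turned either way, with no end stop.
- jar: Bystander: glass jar 62 mm in diameter and 75 mm tall with wooden sticks up to about 170 mm, standing on the bench; origin at the centre of its underside. Leave alone.
- mug: Bystander: white mug 76 mm in diameter, 85 mm tall; origin at the centre of its underside. Leave alone.
- mallet: Bystander: wooden mallet lying on the bench, about 250 mm long along its x, head 50 x 85 x 50 mm at +x; origin on the bench under the handle. Leave alone.
There are look-alikes about, which are no part of the job. Several things have the shape of the sleeve; the one meant has the colours described above. There is more than one size of the collar; the one meant has the size given above.

How it is judged:
By the outcome, as a careful person would: the job done as asked, in the order asked, and still so for the second after the job is handed in, with the robot touching nothing.
It also fails if it takes over 72 s, if anything falls off the work surface, if the arm or the gripper's body presses on something with over 40 N, if the wrist force passes 120 N, or if a joint passes its speed limit or range.

## Working session

There is one attempt and no reset: what is moved stays moved. The work goes in short steps, Python scripts to look and compute and a shell command to move; the robot and the scene stay as the last step left them, time stands still between calls to the robot, and variables do not carry over. Pictures are saved under pics/ and viewed, at most 10 in all, crops included, and the job is handed in when it is done.

```bash
mkdir -p pics
cat > h.py <<'E'
import numpy as np, cv2
from workcell import *
from scipy.spatial.transform import Rotation as R
def cam(name):
    p=camera_params(name); f=200/np.tan(np.radians(p["vertical_fov"])/2)
    if name=="wrist":
        s=get_state(); T=np.eye(4); T[:3,:3]=R.from_quat(s["tool_rot"]).as_matrix(); T[:3,3]=s["ee_pos"]
        W=T@np.array(p["tool_from_camera"])
    else: W=np.linalg.inv(np.array(p["extrinsics"]))
    return f,p["cx"],p["cy"],W
def world(c,u,v,d):
    f,cx,cy,W=c; u=np.asarray(u,float);v=np.asarray(v,float)
    P=np.stack([(u-cx)/f*d,-(v-cy)/f*d,-d*np.ones_like(u),np.ones_like(u)],-1)
    return (P@W.T)[...,:3]
def onplane(c,u,v,z):
    a=world(c,u,v,1.0);o=c[3][:3,3]; return o+(a-o)*((z-o[2])/(a[...,2]-o[2]))[...,None]
def full(c,dep):
    v,u=np.mgrid[:400,:640]; return world(c,u,v,dep)
def save(n,im,crop=None,k=1):
    if crop: im=im[crop[1]:crop[3],crop[0]:crop[2]]
    cv2.imwrite("pics/"+n,cv2.resize(im[...,::-1],None,fx=k,fy=k,interpolation=cv2.INTER_CUBIC))
E
python3 - <<'E'
from h import *
for n in ("top","scene"):
    p=camera_params(n);print({k:p[k] for k in p if k!="extrinsics"}, list(p))
    c=cam(n);im,d=get_image(n);save(n+"1.png",im,None,1.25)
    np.save(n+"_d.npy",d)
    for t in ("spindle","sleeve","washer","collar","jar","mug","mallet"):
        for r in recognise(n,t)[:5]:
            u,v=r["position"];dd=d[int(v),int(u)]
            print(n,t,round(r["confidence"],2),np.round([u,v]),np.round(world(c,u,v,dd),3) if dd>0 else None)
print(camera_params("wrist"))
print(get_state())
E
```

```text
{'vertical_fov': 55.4637807161466, 'cx': 318.3375979206105, 'cy': 201.60636638670792} ['vertical_fov', 'cx', 'cy', 'extrinsics']
top spindle 0.9 [338. 234.] [ 0.504 -0.089  0.091]
top sleeve 0.51 [278. 227.] [0.538 0.074 0.019]
top washer 0.56 [336. 235.] [ 0.503 -0.085  0.087]
top collar 0.85 [212. 266.] [0.433 0.261 0.001]
top collar 0.51 [204. 227.] [0.541 0.284 0.017]
top jar 0.83 [404. 163.] [ 0.711 -0.289  0.039]
top mug 0.78 [204. 162.] [0.739 0.294 0.004]
top mallet 0.89 [422. 226.] [ 0.527 -0.327  0.037]
{'vertical_fov': 48.63046019615297, 'cx': 315.56580594314914, 'cy': 202.1280726415558} ['vertical_fov', 'cx', 'cy', 'extrinsics']
scene spindle 0.94 [316. 196.] [ 0.538 -0.076  0.028]
scene sleeve 0.66 [371. 215.] [ 0.526  0.066 -0.001]
scene sleeve 0.55 [401. 211.] [0.508 0.136 0.024]
scene washer 0.46 [378. 251.] [0.629 0.113 0.002]
scene collar 0.8 [455. 210.] [0.45  0.257 0.017]
scene collar 0.65 [452. 244.] [0.554 0.27  0.012]
scene jar 0.77 [208. 215.] [ 0.702 -0.287  0.043]
scene mug 0.75 [446. 301.] [0.701 0.284 0.002]
scene mallet 0.98 [239. 176.] [ 0.562 -0.28   0.
[... 504 characters left out ...]
]])}
{'t': 0.8, 'qpos': array([ 1.12997569e+00,  3.42000425e-01,  1.52407771e+00, -3.19939325e-06,
        1.27538676e+00, -1.45999369e-01]), 'joint_vel': array([-0.00133164,  0.0007031 , -0.000794  , -0.0016039 , -0.00024326,
       -0.00063457]), 'joint_efforts': array([ 1.98444613e-03, -4.31077588e+01, -2.44475949e+01,  7.20447698e-02,
        4.78422828e-02,  3.35555933e-05]), 'ee_pos': array([0.15253217, 0.50236488, 0.40474808]), 'tool_rot': array([1.46876882e-01, 9.89154779e-01, 6.07057660e-05, 1.99398061e-05]), 'contact_force': array([ 0.74130829, -0.32520031, -0.12329561]), 'torque': array([ 0.019503  ,  0.03144516, -0.02216534]), 'grasp_force': 0.0, 'grip_width': 0.0919454049705723}
```

View pics/top1.png

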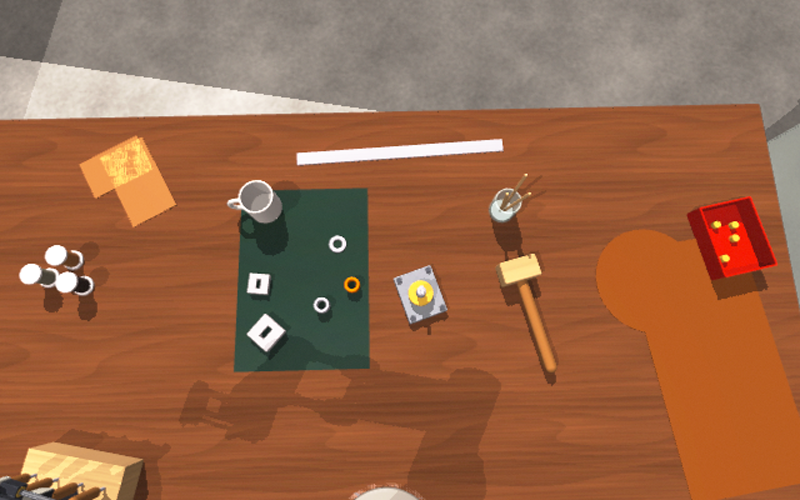

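View pics/scene1.png

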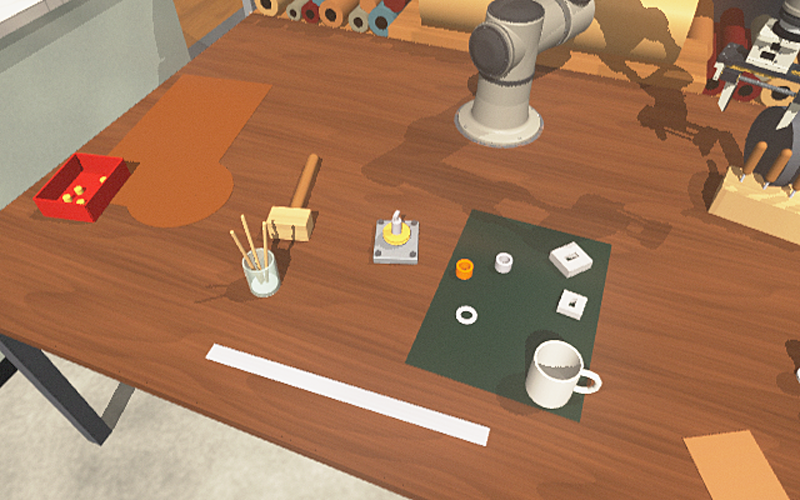

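Top view (in the saved 800x500 picture): steel tube at (321,305), orange tube at (352,285), washer at (338,243), small collar at (259,284), large collar at (266,332), spindle at (421,292). The sleeve is the steel tube, not the orange one. The collar gets chosen by measured size.

Run:
```python
from h import *
c=cam("top");im,d=get_image("top")
print("cam",np.round(c[3][:3,3],3))
g=im.max(2).astype(int)
P=full(c,d)
for n,u,v,z in (("steel",257,244,.024),("orange",282,228,.024),("washer",270,194,.005),("colS",207,227,.016),("colL",213,266,.016)):
    w=22; m=np.zeros((400,640),np.uint8); m[v-w:v+w,u-w:u+w]=(im[v-w:v+w,u-w:u+w].max(2)>110)
    k,l,s,ce=cv2.connectedComponentsWithStats(m)
    i=1+np.argmax(s[1:,4]); vv,uu=np.where(l==i)
    q=onplane(c,uu,vv,z)[:,:2].astype(np.float32)
    r=cv2.minAreaRect(q*1000); print(n,ce[i],np.round(np.array(r[0])),np.round(r[1],1),round(r[2],1),"zmax",np.round(np.percentile(P[vv,uu,2],[50,95]),3))
print(np.round(P[215:255:4,338,2],3))
for t in("spindle","head_top","shoulder"):
    for r in pinpoint("top",t)[:2]: print(t,r,onplane(c,*r["position"],dict(spindle=0,head_top=.089,shoulder=.0715)[t]))
save("crop_col.png",im,(180,180,370,290),4)
```

```text
cam [ 0.385 -0.033  1.083]
steel [256.66666667 243.48387097] [491. 134.] [36.2 30.5] 88.6 zmax [0.024 0.028]
orange [299.03053435 227.35368957] [534.  16.] [ 22.7 121.6] 89.1 zmax [0.001 0.005]
washer [269.5        194.69047619] [634. 101.] [37.8 39. ] 89.9 zmax [0.005 0.009]
colS [206.01930502 226.42471042] [544. 279.] [47.4 46.5] 84.3 zmax [0.017 0.02 ]
colL [212.17118998 265.57202505] [434. 258.] [62.6 62.4] 48.7 zmax [0.022 0.025]
[0.019 0.018 0.021 0.041 0.091 0.085 0.041 0.04  0.018 0.023]
spindle {'position': [337.6, 233.8], 'confidence': 0.73} [ 0.51578092 -0.09311631  0.        ]
head_top {'position': [337.8, 235.0], 'confidence': 0.79} [ 0.50187667 -0.08858978  0.089     ]
shoulder {'position': [338.5, 234.7], 'confidence': 0.95} [ 0.50469032 -0.09146364  0.0715    ]
```

View pics/crop_col.png

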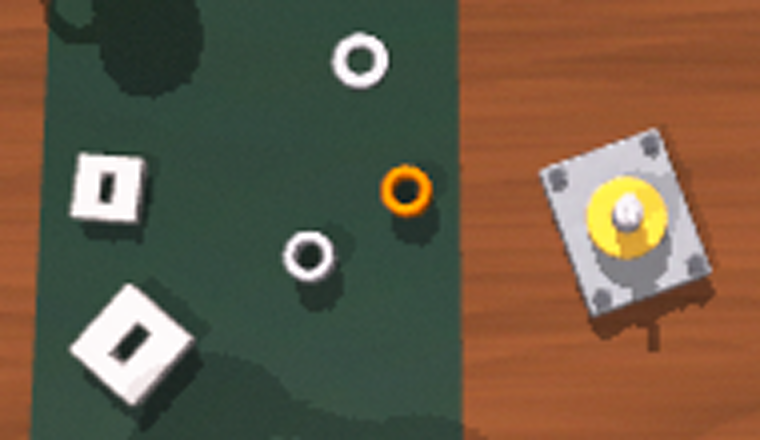

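Small collar measures 44–47 mm and 16 mm high, so it is the one meant (the other is 62 mm). Moving to hover over the steel sleeve.

```bash
python3 -m jog '[0,-0.034,-0.0205,0,0, 0,-0.034,-0.0205,0,0, 0,-0.034,-0.0205,0,0, 0,-0.034,-0.0205,0,0, 0,-0.034,-0.0205,0,0, 0,-0.034,-0.0205,0,0, 0,-0.034,-0.0205,0,0, 0,-0.034,-0.0205,0,0, 0,-0.034,-0.0205,0,0, 0,-0.034,-0.0205,0,0, 0,-0.034,-0.0205,0,0, 0,-0.034,-0.0205,0,0]'
python3 -m jog '[0.3,-0.022,-0.008,0.015,0, 0.3,0,0,0.036,-5, 0.3,0,0,0.036,-6, 0.3,0,0,0.036,-5.9, 0.3,0,0,0,0, 0.3,0,0,0,0]'
cat > c.py <<'E'
from h import *
import sys
# centre of ring (hole or disc) with wrist cam: mask by colour threshold near predicted point
E
python3 - <<'E'
from h import *
c=cam("wrist");im,d=get_image("wrist");np.savez("w1.npz",im=im,d=d,W=c[3])
print(get_state()["ee_pos"],get_state()["tool_rot"])
for t in ("sleeve","washer","spindle"):
    for r in pinpoint("wrist",t)[:3]: print(t,r["confidence"],r["position"],onplane(c,*r["position"],0))
save("w1.png",im)
E
```

```text
t: 2.0
ee_pos: [0.4724, 0.1466, 0.4049]
tool_rot: [0.147, 0.989, 0.0, 0.0]
contact_force: [0.9, 1.1, -0.2]
grip_width: 0.0921
grasp_force: 0.0
t: 2.5
ee_pos: [0.49, 0.1343, 0.281]
tool_rot: [0.002, 1.0, -0.0, -0.002]
contact_force: [0.1, -0.3, 0.8]
grip_width: 0.0644
grasp_force: 0.0
[0.49069337 0.13452686 0.28279978] [1.48170885e-03 9.99998845e-01 8.79151950e-05 3.25337496e-04]
sleeve 0.81 [317.0, 195.0] [0.4899418  0.13389006 0.        ]
sleeve 0.26 [281.3, 336.5] [0.63013591 0.09936667 0.        ]
washer 0.57 [280.6, 339.4] [0.63342052 0.09858812 0.        ]
spindle 0.81 [55.8, 224.3] [ 0.51544076 -0.09054794  0.        ]
```

View pics/w1.png

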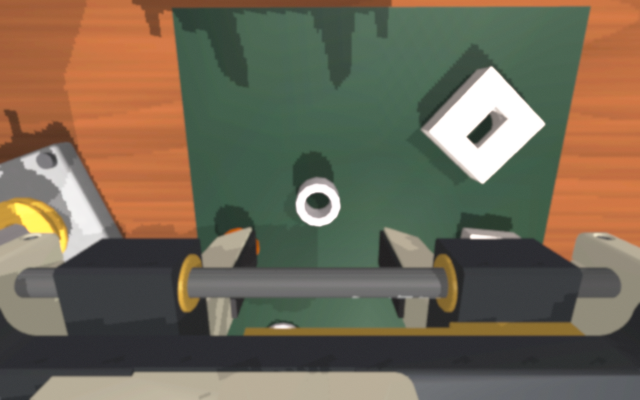

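Wrist view: the steel sleeve is at (318,202), the spindle plate is at the left edge (20,220), and the big collar is at (485,125). Now a precise sleeve measurement.

```bash
cat >> h.py <<'E'
def topfit(c,im,d,guess,z,ro,rad=0.035,bright=90):
    """circle fit to outer edge of a flat top at height z near guess, by depth"""
    P=full(c,d); m=(np.hypot(P[...,0]-guess[0],P[...,1]-guess[1])<rad)&(abs(P[...,2]-z)<.004)&(d>0)
    vv,uu=np.where(m); q=onplane(c,uu,vv,z)[:,:2]
    from scipy.optimize import least_squares
    cc,r=cv2.minEnclosingCircle((q*1000).astype(np.float32))
    # outer pts per angle
    ctr=np.array(cc)/1000
    for _ in range(3):
        a=np.arctan2(*(q-ctr).T[::-1]); b=((a+np.pi)/(2*np.pi)*36).astype(int)
        e=np.array([q[b==i][np.argmax(np.linalg.norm(q[b==i]-ctr,axis=1))] for i in range(36) if (b==i).any()])
        s=least_squares(lambda p:np.hypot(e[:,0]-p[0],e[:,1]-p[1])-p[2],[*ctr,ro],loss="soft_l1",f_scale=.0005); ctr=s.x[:2]
    return ctr,s.x[2],len(q),np.median(P[m][:,2]),np.mean(q,0)
E
python3 - <<'E'
from h import *
f=np.load("w1.npz");c=cam("wrist");c=(*c[:3],f["W"])
print(topfit(c,f["im"],f["d"],(.491,.134),.024,.017,.03))
print(topfit(c,f["im"],f["d"],(.634,.1),.005,.02,.03))
print(get_state()["ee_pos"])
E
```

```text
(array([0.48993399, 0.13450841]), np.float64(0.016667236927232282), 892, np.float64(0.024162427836192685), array([0.48976158, 0.13448608]))
(array([0.6086386 , 0.09971232]), np.float64(0.009448730818088266), 298, np.float64(0.0016714620855214357), array([0.6106132 , 0.10061775]))
[0.49091813 0.13465245 0.28413777]
```

```bash
python3 -m jog '[0.3,0,0,0.035,0, 0.3,0,0,0.035,0, 0.3,0,0,0.02,0, 0.3,0,0,0.009,0, 0.3,0,0,0,0, 1,0,0,0,0, 1,0,0,0,0, 1,0,0,0,0, 1,0,0,0,0, 1,0,0,0,0]' 20; python3 -c "
from h import *
for i in range(4):
    s=get_state();print(s['t'],s['ee_pos'],s['grip_width'],s['contact_force'],s['grasp_force'])
    if i<3: get_image('wrist')"
```

```text
t: 3.53
ee_pos: [0.4904, 0.1344, 0.1836]
tool_rot: [-0.0, 1.0, 0.0, 0.001]
contact_force: [-0.7, -0.9, -0.3]
grip_width: 0.0356
grasp_force: 0.0
3.5333 [0.49044328 0.13444494 0.18362419] 0.03561177673379283 [-0.71616665 -0.91987081 -0.27052664] 0.0
3.5833 [0.49036067 0.1344354  0.1834163 ] 0.032460319300462684 [-0.60750607 -0.67568004  4.980997  ] 20.00544346868992
3.6333 [0.49037552 0.13445398 0.18344565] 0.03249145298525245 [-0.01443504  0.26019517  5.01850805] 20.000475563574582
3.6833 [0.49040908 0.13442901 0.18343941] 0.03230185354397111 [-0.57493598  0.08875677  6.15015439] 20.000718932133168
```

```bash
python3 -m jog '[1,0,0,-0.020,0, 1,0,0,-0.04,0, 1,0,0,-0.04,0, 1,0,-0.015,-0.035,0, 1,-0.002,-0.035,-0.018,0, 1,-0.002,-0.039,-0.010,0, 1,-0.002,-0.039,0,0, 1,-0.002,-0.039,0,0, 1,-0.002,-0.039,0,0, 1,-0.0025,-0.0185,0,0, 1,0,0,0,0, 1,0,0,0,0]'
python3 - <<'E'
from h import *
s=get_state();c=cam("wrist");im,d=get_image("wrist");np.savez("w2.npz",im=im,d=d,W=c[3])
print(s["t"],s["ee_pos"],s["tool_rot"],s["grip_width"],s["contact_force"])
for t,z in (("head_top",.089),("shoulder",.0715),("spindle",0)):
    for r in pinpoint("wrist",t)[:2]: print(t,r["confidence"],r["position"],onplane(c,*r["position"],z))
P=full(c,d)
m=(np.hypot(P[...,0]-.503,P[...,1]+.09)<.02)&(abs(P[...,2]-.088)<.006)&(d>0)
vv,uu=np.where(m);print(len(vv),np.median(P[m][:,2]),uu.mean(),vv.mean())
q=onplane(c,uu,vv,.088)[:,:2]; print(q.mean(0),cv2.minAreaRect((q*1000).astype(np.float32)))
w=topfit(c,im,d,(.503,-.09),.04,.028,.04);print("wheel",w)
save("w2.png",im,(200,120,440,300),3)
E
```

```text
t: 4.68
ee_pos: [0.5025, -0.091, 0.3453]
tool_rot: [0.001, 1.0, 0.0, -0.0]
contact_force: [0.2, 0.4, -1.7]
grip_width: 0.0326
grasp_force: 20.0
4.6833 [ 0.50249701 -0.09095057  0.34533742] [ 1.22064195e-03  9.99999111e-01  3.60643786e-04 -3.97941706e-04] 0.03260100083831114 [ 0.21638703  0.41627269 -1.67481958]
shoulder 0.95 [324.3, 207.8] [ 0.51220899 -0.08511472  0.0715    ]
spindle 0.85 [321.2, 185.3] [ 0.51146431 -0.08682366  0.        ]
184 0.08891618459622673 322.80434782608694 207.3695652173913
[ 0.50639889 -0.0866285 ] ((506.1400146484375, -86.44879150390625), (7.750598907470703, 14.562315940856934), 89.88230895996094)
wheel (array([ 0.50922069, -0.08665153]), np.float64(0.027361268433999043), 1992, np.float64(0.040396768243763925), array([ 0.50512066, -0.0867056 ]))
```

View pics/w2.png

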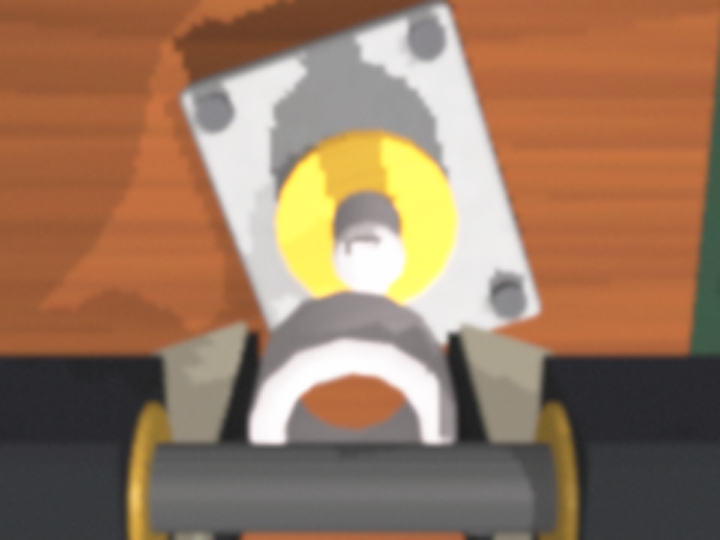

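Crop: the T head is around picture (363,258), partly hidden by the held sleeve. Shifting 40 mm to see the whole spindle.

```bash
python3 -m jog '[1,-0.02,0.002,0,0, 1,-0.02,0.002,0,0, 1,0,0,0,0, 1,0,0,0,0]'
cat > sp.py <<'E'
from h import *
from scipy.optimize import least_squares
s=get_state();c=cam("wrist");im,d=get_image("wrist");np.savez("w3.npz",im=im,d=d,W=c[3])
print(s["t"],s["ee_pos"],s["tool_rot"])
for t,z in (("head_top",.089),("shoulder",.0715),("spindle",0)):
    for r in pinpoint("wrist",t)[:1]: print(t,r["confidence"],r["position"],onplane(c,*r["position"],z)[:2])
P=full(c,d)
m=(np.hypot(P[...,0]-.509,P[...,1]+.0866)<.02)&(abs(P[...,2]-.088)<.004)&(d>0)
vv,uu=np.where(m);print(len(vv),np.median(P[m][:,2]))
q=onplane(c,uu,vv,.0885)[:,:2]; print("head",q.mean(0)); 
ev,V=np.linalg.eigh(np.cov(q.T)); print("yaw",np.degrees(np.arctan2(V[1,1],V[0,1])),np.sqrt(ev),cv2.minAreaRect((q*1000).astype(np.float32)))
print("wheel",topfit(c,im,d,(.509,-.0866),.04,.028,.04)[:2])
E
python3 sp.py; python3 -c "
from h import *
f=np.load('w3.npz');save('w3.png',f['im'],(220,60,420,210),4)"
```

```text
t: 5.22
ee_pos: [0.5431, -0.0848, 0.3454]
tool_rot: [-0.001, 1.0, 0.0, -0.0]
contact_force: [-0.8, -0.0, -1.4]
grip_width: 0.0327
grasp_force: 20.0
5.2167 [ 0.54306786 -0.08484322  0.3453888 ] [-1.25765819e-03  9.99999169e-01  1.36324554e-04 -2.49927431e-04]
head_top 0.62 [312.3, 161.9] [ 0.51147278 -0.08861246]
shoulder 0.81 [316.9, 155.0] [ 0.50916565 -0.08525349]
spindle 0.95 [313.1, 147.7] [ 0.51331071 -0.08914546]
277 0.0890332502254153
head [ 0.50951928 -0.0866151 ]
yaw -179.84186727638655 [0.00230422 0.00543717] ((509.86614990234375, -86.6547622680664), (18.59628677368164, 7.417871952056885), 0.26277515292167664)
wheel (array([ 0.50963671, -0.08665065]), np.float64(0.027476124405845112))
```

View pics/w3.png

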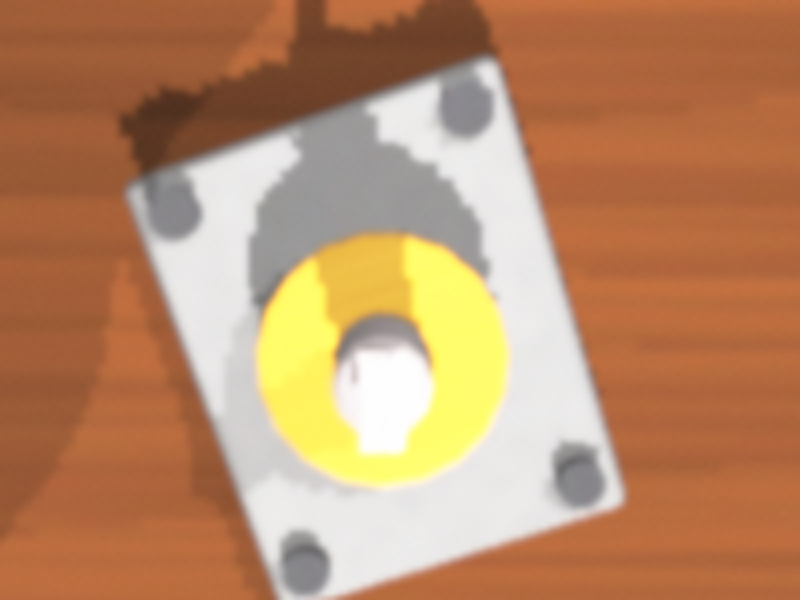

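Spindle measured: head centre (0.5097,-0.0866) and wheel centre (0.5096,-0.0867) agree, and head yaw is about 0°. The crop shows it clear of the sleeve.

```bash
python3 -m jog '[1,0.0165,-0.001,0,0, 1,0.0165,-0.0008,0.01,0, 1,0,0,0.03,0, 1,0,0,0.025,0, 1,0,0,0.005,0, 1,0,0,0,0]'; python3 -c "
from h import *
get_image('wrist');s=get_state();print(s['ee_pos'],s['tool_rot'],s['contact_force'])"; python3 -m jog '[1,0,0,0.006,0, 1,0,0,0.006,0, 1,0,0,0.004,0, 1,0,0,0,0]'
```

```text
t: 5.92
ee_pos: [0.509, -0.0878, 0.2746]
tool_rot: [0.0, 1.0, 0.001, -0.002]
contact_force: [-0.4, 0.2, 0.1]
grip_width: 0.0322
grasp_force: 20.0
[ 0.50968922 -0.0879523   0.27596255] [-3.24026698e-05  9.99999932e-01  1.53761366e-04 -3.32301986e-04] [ 0.43888357 -0.25930233  0.30745511]
t: 6.3
ee_pos: [0.5096, -0.0878, 0.2592]
tool_rot: [-0.0, 1.0, 0.0, -0.0]
contact_force: [-0.7, 0.2, -0.7]
grip_width: 0.0326
grasp_force: 20.0
```

```bash
python3 -m jog '[1,-0.0005,0.0011,0,0, 1,0,0,0.003,0, 1,0,0,0.003,0, 1,0,0,0.002,0, 1,0,0,0,0]'; python3 -m jog '[1,0,0,0.004,0, 1,0,0,0.004,0, 1,0,0,0.004,0, 1,0,0,0,0]'
```

```text
t: 6.72
ee_pos: [0.5101, -0.0868, 0.2512]
tool_rot: [-0.0, 1.0, 0.0, -0.0]
contact_force: [-1.1, -0.9, -0.8]
grip_width: 0.0321
grasp_force: 20.0
t: 7.05
ee_pos: [0.5099, -0.0867, 0.2387]
tool_rot: [-0.0, 1.0, 0.0, -0.001]
contact_force: [-0.8, 0.2, -2.3]
grip_width: 0.0321
grasp_force: 20.0
```

```bash
python3 -m jog '[1,0,0,0.005,0, 1,0,0,0.005,0, 1,0,0,0.003,0, 1,0,0,0,0]'; python3 -m jog '[1,0,0,0.001,0, 1,0,0,0,0, 0.3,0,0,0,0, 0.3,0,0,0,0, 0.3,0,0,0,0, 0.3,0,0,-0.02,0, 0.3,0,0,-0.035,0, 0.3,0,0,-0.035,0, 0.3,0,0,-0.03,0]'
```

```text
t: 7.38
ee_pos: [0.5099, -0.0867, 0.2258]
tool_rot: [-0.0, 1.0, 0.0, -0.001]
contact_force: [-0.6, 0.3, -0.6]
grip_width: 0.0321
grasp_force: 20.0
t: 8.13
ee_pos: [0.5101, -0.0868, 0.3479]
tool_rot: [-0.0, 1.0, -0.0, 0.001]
contact_force: [0.5, -0.4, 0.2]
grip_width: 0.064
grasp_force: 0.0
```

```bash
python3 - <<'E'
from h import *
c=cam("wrist");im,d=get_image("wrist")
r=topfit(c,im,d,(.51,-.0867),.064,.017,.025);print("sleeve",r)
E
python3 -m jog '[0.2,-0.0207,0.0313,0,0, 0.2,-0.0207,0.0313,0,0, 0.2,-0.0207,0.0313,0,0, 0.2,-0.0207,0.0313,0.015,0, 0.2,-0.0207,0.0313,0.015,0, 0.2,-0.0207,0.0313,0.015,0, 0.2,0,0,0.018,0, 0.2,0,0,0,0, 0.2,0,0,0,0]'
python3 - <<'E'
from h import *
s=get_state();c=cam("wrist");im,d=get_image("wrist");np.savez("w4.npz",im=im,d=d,W=c[3])
print(s["ee_pos"])
r=topfit(c,im,d,(.634,.101),.005,.02,.03);print(r)
# colour-based
P=full(c,d);m=(np.hypot(P[...,0]-.634,P[...,1]-.101)<.035)&(im.min(2)>110)
vv,uu=np.where(m);q=onplane(c,uu,vv,.005)[:,:2];print(len(q),cv2.minEnclosingCircle((q*1000).astype(np.float32)),q.mean(0))
E
```

```text
sleeve (array([ 0.50945254, -0.08676044]), np.float64(0.016598574150323744), 681, np.float64(0.06415035107756789), array([ 0.50677741, -0.08689111]))
t: 8.93
ee_pos: [0.6339, 0.1011, 0.2815]
tool_rot: [-0.0, 1.0, -0.0, -0.002]
contact_force: [0.8, -0.2, 0.5]
grip_width: 0.0735
grasp_force: 0.0
[0.63394311 0.10110037 0.28153835]
(array([0.63288782, 0.1010112 ]), np.float64(0.02934498152331911), 2586, np.float64(0.0023478546330877315), array([0.63209259, 0.10114503]))
11285 ((771.6109619140625, 101.49369812011719), 158.9331512451172) [0.77682252 0.09810963]
```

Run:
```python
from h import *
f=np.load("w4.npz");c=(*cam("wrist")[:3],f["W"]);im,d=f["im"],f["d"]
P=full(c,d);m=(np.hypot(P[...,0]-.634,P[...,1]-.101)<.028)&(im.min(2)>110)&(d>0)&(P[...,2]<.015)
vv,uu=np.where(m);q=onplane(c,uu,vv,.005)[:,:2];print(len(q),cv2.minEnclosingCircle((q*1000).astype(np.float32)),q.mean(0),np.median(P[m][:,2]))
m=m.astype(np.uint8)
cs,_=cv2.findContours(m,cv2.RETR_CCOMP,cv2.CHAIN_APPROX_NONE)
for k in cs:
    if len(k)>15:
        e=cv2.fitEllipse(k); print(len(k),e,onplane(c,*e[0],.005))
```

```text
1525 ((633.3356323242188, 100.85224914550781), 20.901233673095703) [0.6329096  0.10093999] 0.004985821012925995
139 ((317.3411865234375, 195.07284545898438), (47.90970230102539, 49.57692337036133), 86.9169692993164) [0.63286619 0.10092666 0.005     ]
68 ((317.29547119140625, 195.3866729736328), (23.185056686401367, 24.098480224609375), 85.93244171142578) [0.63313472 0.10088925 0.005     ]
```

```bash
python3 -m jog '[0.4,0.0009,0,0.035,0, 0.4,0,0,0.035,0, 0.4,0,0,0.02,0, 0.4,0,0,0.008,0, 0.4,0,0,0.003,0, 0.4,0,0,0,0]'; python3 -m jog '[0.4,0,0,0.001,0, 1,0,0,0,0, 1,0,0,0,0, 1,0,0,0,0, 1,0,0,0,0, 1,0,0,0,0]' 20
```

```text
t: 9.48
ee_pos: [0.634, 0.1003, 0.1831]
tool_rot: [0.0, 1.0, 0.0, 0.001]
contact_force: [0.0, 0.4, 0.9]
grip_width: 0.0553
grasp_force: 0.0
t: 9.98
ee_pos: [0.6338, 0.1011, 0.1817]
tool_rot: [-0.0, 1.0, 0.0, 0.001]
contact_force: [-0.7, 0.3, 5.1]
grip_width: 0.0372
grasp_force: 20.0
```

```bash
python3 -m jog '[1,0,0,-0.02,0, 1,0,0,-0.04,0, 1,0,0,-0.04,0, 1,0.0205,-0.031,-0.013,0, 1,0.0206,-0.0313,0,0, 1,0.0206,-0.0313,0,0, 1,0.0206,-0.0313,0,0, 1,0.0206,-0.0313,0,0, 1,0.0206,-0.0313,0,0, 1,0,0,0,0, 1,0,0,0,0]'
python3 - <<'E'
from h import *
s=get_state();c=cam("wrist");im,d=get_image("wrist");np.savez("w5.npz",im=im,d=d,W=c[3])
s2=get_state();print(s["ee_pos"],s2["ee_pos"],s2["tool_rot"],s2["contact_force"])
save("w5.png",im,(220,150,420,300),4)
E
```

```text
t: 10.9
ee_pos: [0.5092, -0.088, 0.2939]
tool_rot: [0.002, 1.0, 0.0, -0.0]
contact_force: [0.3, -0.1, -1.0]
grip_width: 0.0369
grasp_force: 20.0
[ 0.50919934 -0.08800593  0.29386581] [ 0.50990005 -0.08701279  0.29387696] [8.57405697e-04 9.99999601e-01 1.46135173e-04 2.04758250e-04] [ 0.68211399  0.39066896 -0.71520463]
```

View pics/w5.png

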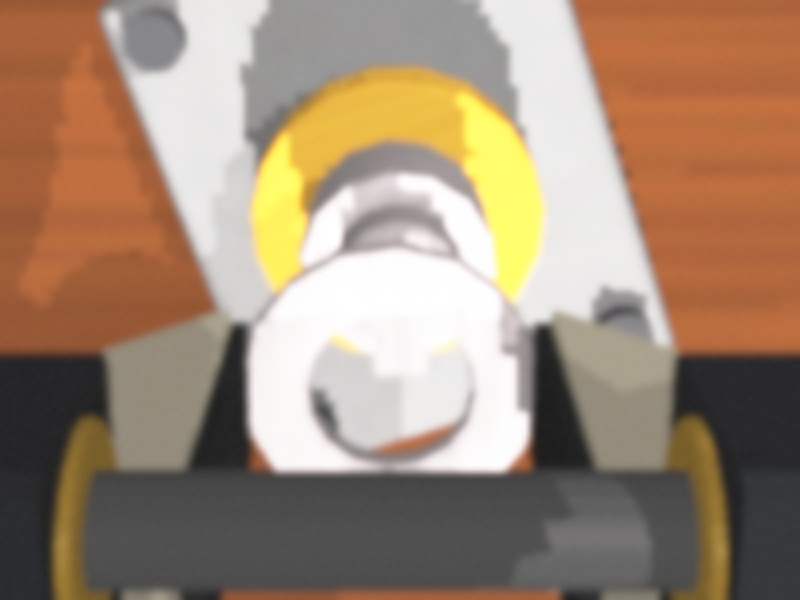

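The crop shows the washer held level, with its bore at (391,388) and the T head seen through it. Going down.

```bash
python3 -m jog '[1,0,0,0.012,0, 1,0,0,0.012,0, 1,0,0,0.007,0, 1,0,0,0,0, 1,0,0,0,0]'; python3 -m jog '[1,0,0,0.003,0, 1,0,0,0.003,0, 1,0,0,0.003,0, 1,0,0,0.002,0, 1,0,0,0,0]'
```

```text
t: 11.37
ee_pos: [0.5105, -0.0858, 0.2625]
tool_rot: [-0.001, 1.0, 0.0, -0.0]
contact_force: [0.1, -0.4, -0.6]
grip_width: 0.0373
grasp_force: 20.0
t: 11.78
ee_pos: [0.51, -0.0865, 0.2514]
tool_rot: [-0.0, 1.0, 0.0, -0.0]
contact_force: [1.2, 0.7, -0.5]
grip_width: 0.037
grasp_force: 20.0
```

```bash
python3 -m jog '[1,0,0,0.002,0, 1,0,0,0.0015,0, 1,0,0,0.001,0, 1,0,0,0,0]'; python3 -m jog '[1,0,0,0.0005,0, 1,0,0,0,0, 0.3,0,0,0,0, 0.3,0,0,0,0, 0.3,0,0,0,0, 0.3,0,0,-0.02,0, 0.3,0,0,-0.035,0, 0.3,0,0,-0.035,0, 0.3,0,0,-0.01,0]'
python3 - <<'E'
from h import *
c=cam("wrist");im,d=get_image("wrist")
print(get_state()["ee_pos"]);r=topfit(c,im,d,(.51,-.0867),.069,.02,.028);print("washer",r)
E
```

```text
t: 12.12
ee_pos: [0.5101, -0.0866, 0.2471]
tool_rot: [-0.0, 1.0, 0.0, 0.0]
contact_force: [0.9, 0.8, -0.1]
grip_width: 0.0369
grasp_force: 20.0
t: 12.87
ee_pos: [0.5108, -0.0867, 0.3516]
tool_rot: [-0.0, 1.0, -0.001, 0.004]
contact_force: [1.2, -0.9, 0.8]
grip_width: 0.0641
grasp_force: 0.0
[ 0.51083804 -0.08670796  0.35155524]
washer (array([ 0.50877113, -0.08651043]), np.float64(0.01956326136534634), 1361, np.float64(0.06943052598670513), array([ 0.50755573, -0.08651668]))
```

```bash
python3 -m jog '[0.2,-0.0037,0.0404,0,0, 0.2,-0.0037,0.0404,0,0, 0.2,-0.0037,0.0404,0,0, 0.2,-0.0037,0.0404,0,0, 0.2,-0.0037,0.0404,0,0, 0.2,-0.0037,0.0404,0,0, 0.2,-0.0037,0.0404,0,0, 0.2,-0.0037,0.0404,0,0, 0.2,-0.0037,0.0404,0,0, 0.2,0,0.002,0.035,0, 0.2,0,0,0.03,0, 0.2,0,0,0,0]'; python3 -m jog '[0.2,0,0,0,0]'
python3 - <<'E'
from h import *
s=get_state();c=cam("wrist");im,d=get_image("wrist");print(s["ee_pos"],s["tool_rot"])
P=full(c,d)
m=(np.hypot(P[...,0]-.544,P[...,1]-.279)<.04)&(abs(P[...,2]-.016)<.003)&(d>0)
m=m.astype(np.uint8);cs,_=cv2.findContours(m,cv2.RETR_CCOMP,cv2.CHAIN_APPROX_NONE)
for k in cs:
    if len(k)>25:
        q=onplane(c,k[:,0,0],k[:,0,1],.016)[:,:2]; print(len(k),k[:,0].mean(0),cv2.minAreaRect((q*1000).astype(np.float32)))
print(np.median(P[m>0][:,2]))
for t in("collar","slot"):
  for r in pinpoint("wrist",t)[:2]:print(t,r,onplane(c,*r["position"],.016 if t=="slot" else 0))
save("w6.png",im)
E
```

```text
t: 13.92
ee_pos: [0.5408, 0.2793, 0.2742]
tool_rot: [-0.001, 1.0, -0.002, -0.006]
contact_force: [-2.1, -0.6, -1.3]
grip_width: 0.0734
grasp_force: 0.0
t: 14.0
ee_pos: [0.5426, 0.2789, 0.2795]
tool_rot: [-0.0, 1.0, -0.001, -0.003]
contact_force: [-0.1, 0.5, 0.8]
grip_width: 0.0733
grasp_force: 0.0
[0.54259346 0.27892376 0.27947234] [-1.80642340e-04  9.99995937e-01 -9.67588550e-04 -2.67509478e-03]
215 [317.39069767 200.62790698] ((542.5264282226562, 278.44140625), (44.02382278442383, 44.94378662109375), 84.07137298583984)
77 [317.31168831 201.19480519] ((542.3173217773438, 278.3742980957031), (11.70966625213623, 22.602537155151367), 84.19509887695312)
0.016438620149861305
collar {'position': [290.8, 55.5], 'confidence': 0.88} [0.43402186 0.25859103 0.        ]
collar {'position': [317.3, 197.6], 'confidence': 0.8} [0.54393223 0.27828594 0.        ]
slot {'position': [286.0, 50.6], 'confidence': 0.83} [0.43293332 0.25657366 0.016     ]
slot {'position': [317.1, 201.6], 'confidence': 0.69} [0.54252201 0.27816696 0.016     ]
```

View pics/w6.png

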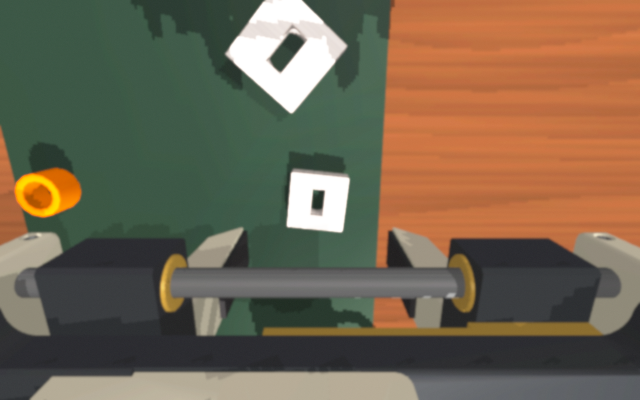

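Wrist view: the small collar is at (317,201), 44x44 mm, slot yaw -5.9°. Aligning and grasping.

```bash
python3 -m jog '[0.2,0,-0.0005,0,5.9, 0.2,0,0,0.035,0, 0.2,0,0,0.035,0, 0.2,0,0,0.015,0, 0.2,0,0,0.005,0, 0.2,0,0,0,0, 0.2,0,0,0,0]'; python3 -c "
from h import *
s=get_state();print(s['ee_pos'],np.degrees(R.from_quat(s['tool_rot']).as_euler('zyx')))"
```

```text
t: 14.73
ee_pos: [0.5442, 0.2786, 0.1937]
tool_rot: [0.052, 0.999, 0.001, 0.002]
contact_force: [1.0, 0.2, -0.6]
grip_width: 0.0732
grasp_force: 0.0
[0.54416667 0.27860407 0.19371379] [-1.74079177e+02  1.78346740e-01 -1.79929779e+02]
```

```bash
python3 -m jog '[0.2,0.0012,0,0.008,0, 0.2,0,0,0.0025,0, 0.2,0,0,0,0, 1,0,0,0,0, 1,0,0,0,0, 1,0,0,0,0, 1,0,0,0,0, 1,0,0,0,0, 1,0,0,0,0]' 35; python3 -c "
from h import *
for i in range(3):
    s=get_state();print(s['ee_pos'],s['contact_force'],s['grip_width'],np.degrees(R.from_quat(s['tool_rot']).as_euler('zyx'))[0])
    if i<2: get_image('wrist')"
```

```text
t: 15.48
ee_pos: [0.5421, 0.2788, 0.1813]
tool_rot: [0.051, 0.999, 0.0, 0.0]
contact_force: [0.3, -0.0, 1.0]
grip_width: 0.0434
grasp_force: 35.2
[0.54209566 0.27875477 0.18132903] [ 0.2958613  -0.04173565  0.995428  ] 0.043446209954054654 -174.1088778271077
[0.54211276 0.27875561 0.18138143] [0.47249745 0.29031259 0.42336067] 0.04342357003942139 -174.11136254875063
[0.54210063 0.27878421 0.18134905] [ 0.16094522 -0.40132074  0.29104694] 0.043641268150422005 -174.11309467073403
```

```bash
python3 -m jog '[1,0,0,-0.02,0, 1,0,0,-0.04,-5.9, 1,0,0,-0.04,0, 1,0.0036,-0.038,-0.009,0, 1,0.0036,-0.041,0,0, 1,0.0036,-0.041,0,0, 1,0.0036,-0.041,0,0, 1,0.0036,-0.041,0,0, 1,0.0036,-0.041,0,0, 1,0.0036,-0.041,0,0, 1,0.0036,-0.041,0,0, 1,0.0036,-0.0405,0,0]'; python3 -m jog '[1,0,0,0,0, 1,0,0,0,0, 1,0,0,0,0]'
python3 - <<'E'
from h import *
c=cam("wrist");im,d=get_image("wrist")
s=get_state();print(s["ee_pos"],np.degrees(R.from_quat(s['tool_rot']).as_euler('zyx')))
save("w7.png",im,(220,150,420,300),4)
E
```

```text
t: 16.58
ee_pos: [0.509, -0.0887, 0.2902]
tool_rot: [-0.0, 1.0, 0.0, -0.0]
contact_force: [0.7, -0.0, -1.2]
grip_width: 0.0439
grasp_force: 35.2
t: 16.83
ee_pos: [0.5095, -0.0867, 0.29]
tool_rot: [0.0, 1.0, 0.0, -0.0]
contact_force: [0.2, -0.2, -1.7]
grip_width: 0.0435
grasp_force: 35.2
[ 0.50964321 -0.08597213  0.29003331] [ 1.79961187e+02 -3.13477490e-02 -1.79964678e+02]
```

View pics/w7.png

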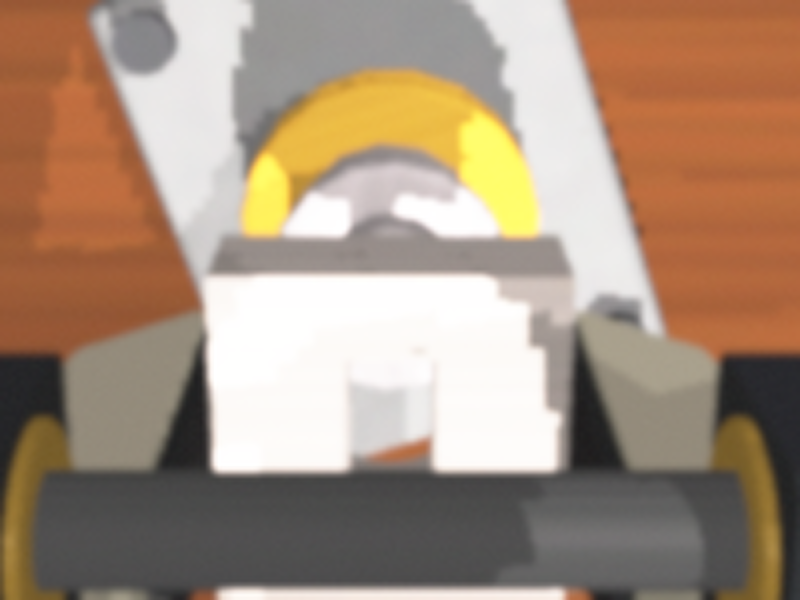

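The crop shows the slot (390,410) in line with the T head visible through it. Lowering and feeling.

```bash
python3 -m jog '[1,0,0,0.012,0, 1,0,0,0.012,0, 1,0,0,0.004,0, 1,0,0,0,0, 1,0,0,0,0]'; python3 -m jog '[1,0,0,0.001,0, 1,0,0,0.001,0, 1,0,0,0.001,0, 1,0,0,0.001,0, 1,0,0,0,0]'
```

```text
t: 17.3
ee_pos: [0.5099, -0.0858, 0.2623]
tool_rot: [-0.001, 1.0, 0.0, -0.0]
contact_force: [0.9, 0.9, -0.8]
grip_width: 0.0437
grasp_force: 35.2
t: 17.72
ee_pos: [0.5097, -0.0868, 0.2582]
tool_rot: [-0.0, 1.0, 0.0, -0.0]
contact_force: [-0.4, 0.1, -1.1]
grip_width: 0.0437
grasp_force: 35.2
```

```bash
python3 -m jog '[1,0,0,0.001,0, 1,0,0,0.001,0, 1,0,0,0.001,0, 1,0,0,0.001,0, 1,0,0,0,0]'; python3 -m jog '[1,0,0,0.001,0, 1,0,0,0.001,0, 1,0,0,0.001,0, 1,0,0,0.001,0, 1,0,0,0,0]'
```

```text
t: 18.13
ee_pos: [0.5097, -0.0868, 0.2539]
tool_rot: [-0.0, 1.0, 0.0, -0.0]
contact_force: [-0.2, -0.5, -1.6]
grip_width: 0.0434
grasp_force: 35.2
t: 18.55
ee_pos: [0.5097, -0.0868, 0.2502]
tool_rot: [-0.0, 1.0, 0.0, 0.0]
contact_force: [-1.5, 0.7, 1.3]
grip_width: 0.0432
grasp_force: 35.2
```

```bash
python3 -m jog '[1,0,0,0.001,0, 1,0,0,0.001,0, 1,0,0,0.001,0, 1,0,0,0,0]'; python3 -m jog '[1,0,0,0.001,0, 1,0,0,0.001,0, 1,0,0,0.0005,0, 1,0,0,0,0, 1,0,0,0,0]'
```

```text
t: 18.88
ee_pos: [0.5097, -0.0868, 0.2473]
tool_rot: [-0.0, 1.0, -0.0, 0.0]
contact_force: [-0.7, 0.2, 3.8]
grip_width: 0.0436
grasp_force: 35.2
t: 19.3
ee_pos: [0.5098, -0.0868, 0.245]
tool_rot: [-0.0, 1.0, -0.0, 0.0]
contact_force: [-1.1, -0.4, 6.2]
grip_width: 0.0436
grasp_force: 35.2
```

```bash
python3 -m jog '[1,0,0,0.001,0, 1,0,0,0.001,0, 1,0,0,0,0, 1,0,0,0,0]'; python3 -c "
from h import *
for i in range(3):
    s=get_state();print(s['ee_pos'],s['contact_force'],s['torque'])
    if i<2: get_image('wrist')"
```

```text
t: 19.63
ee_pos: [0.5097, -0.0868, 0.2433]
tool_rot: [-0.0, 1.0, -0.0, 0.0]
contact_force: [-2.5, 0.7, 9.0]
grip_width: 0.0438
grasp_force: 35.2
[ 0.50974551 -0.08676655  0.2432745 ] [-2.47298707  0.7146815   8.97792408] [0.18229298 0.49671141 0.0439101 ]
[ 0.50974901 -0.08674959  0.24327161] [-3.07804322  0.21766904  8.38788834] [ 0.22152528  0.44963492 -0.02773892]
[ 0.50975469 -0.08676614  0.24326158] [-2.05366187  1.42979552  9.12639663] [0.1859094  0.47422033 0.02668486]
```

```bash
python3 -c "
from h import *
print(get_state()['qpos'])"; python3 -m jog '[1,0,0,0,3, 1,0,0,0,3, 1,0,0,0,4, 1,0,0,0,0]'; python3 -c "
from h import *
s=get_state();print(s['contact_force'],s['torque'],np.degrees(R.from_quat(s['tool_rot']).as_euler('zyx')))"
```

```text
[-3.16916532e-01  5.17278408e-01  1.75129392e+00  1.28035500e-04
  8.72417359e-01 -1.88799571e+00]
t: 20.07
ee_pos: [0.51, -0.0869, 0.2434]
tool_rot: [0.089, 0.996, -0.0, 0.001]
contact_force: [-0.2, 0.3, 6.9]
grip_width: 0.0436
grasp_force: 35.2
[-0.16505023  0.30003799  6.8714357 ] [ 0.15728941  0.21226308 -0.08293837] [-1.69806692e+02  9.68489907e-02  1.79975104e+02]
```

```bash
python3 -m jog '[1,0,0,0.001,0, 1,0,0,0,5, 1,0,0,0,5, 1,0,0,0,5, 1,0,0,0,0]'; python3 -c "
from h import *
s=get_state();print(s['qpos'][5],s['contact_force'],s['torque'],np.degrees(R.from_quat(s['tool_rot']).as_euler('zyx')))"
```

```text
t: 20.48
ee_pos: [0.5099, -0.0868, 0.2432]
tool_rot: [0.218, 0.976, -0.0, 0.001]
contact_force: [-4.0, 1.7, 14.9]
grip_width: 0.0439
grasp_force: 35.2
-1.4471213603010908 [-3.96516318  1.73688486 14.914466  ] [ 0.17059709  0.7302007  -0.09152132] [-1.54761222e+02  1.08870145e-01  1.79966181e+02]
```

```bash
python3 -m jog '[1,0,0,-0.001,0, 1,0,0,0,0]'; python3 -m jog '[1,0,0,0,5, 1,0,0,0,6, 1,0,0,0,6, 1,0,0,0,6, 1,0,0,0,0]'; python3 -c "
from h import *
s=get_state();print(s['qpos'][5],s['contact_force'],s['torque'],np.degrees(R.from_quat(s['tool_rot']).as_euler('zyx')))"
```

```text
t: 20.65
ee_pos: [0.5099, -0.0868, 0.2436]
tool_rot: [0.216, 0.976, -0.0, 0.001]
contact_force: [-1.9, 0.6, 9.2]
grip_width: 0.0434
grasp_force: 35.2
t: 21.07
ee_pos: [0.5099, -0.0866, 0.2433]
tool_rot: [0.409, 0.912, 0.0, 0.001]
contact_force: [-1.2, 1.7, 8.7]
grip_width: 0.0438
grasp_force: 35.2
-1.0446590560899347 [-1.16099408  1.69632814  8.69828962] [ 0.27366593  0.21915306 -0.02215353] [-1.31686827e+02  6.70052483e-02 -1.79991397e+02]
```

Turning freely at 48°, about 9 N. Finishing the quarter turn.

```bash
python3 -m jog '[1,0,0,0,6, 1,0,0,0,6, 1,0,0,0,6, 1,0,0,0,6, 1,0,0,0,6, 1,0,0,0,6, 1,0,0,0,6, 1,0,0,0,0]'; python3 -c "
from h import *
s=get_state();print(s['qpos'][5],s['contact_force'],s['torque'],np.degrees(R.from_quat(s['tool_rot']).as_euler('zyx')))"; python3 -m jog '[1,0,0,-0.001,0, 1,0,0,-0.001,0, 1,0,0,-0.001,0, 1,0,0,0,0]'
```

```text
t: 21.73
ee_pos: [0.5101, -0.0863, 0.2433]
tool_rot: [0.709, 0.705, 0.001, 0.0]
contact_force: [-0.0, 3.4, 7.3]
grip_width: 0.0435
grasp_force: 35.2
-0.3116391785965596 [-0.03224572  3.37661882  7.30759373] [ 0.62439149  0.10192273 -0.04917369] [-8.96826148e+01  1.00103446e-01 -1.79958588e+02]
t: 22.07
ee_pos: [0.5101, -0.0863, 0.2461]
tool_rot: [0.707, 0.707, 0.001, 0.0]
contact_force: [1.7, 5.6, 5.7]
grip_width: 0.0435
grasp_force: 35.2
```

```bash
python3 -m jog '[1,0,0,-0.0008,0, 1,0,0,0,0]'; python3 -m jog '[0.2,0,0,0,0, 0.2,0,0,0,0, 0.2,0,0,0,0, 0.2,0,0,-0.002,0, 0.2,0,0,-0.02,0, 0.2,0,0,-0.035,0, 0.2,0,0,-0.035,0, 0.2,0,0,-0.035,0, 0.2,0,0,0,0, 0.2,0,0,0,0]'
python3 - <<'E'
from h import *
c=cam("wrist");im,d=get_image("wrist");s=get_state();print(s["ee_pos"],s["contact_force"])
P=full(c,d)
for z in (.089,.081):
    m=(np.hypot(P[...,0]-.51,P[...,1]+.0867)<.035)&(abs(P[...,2]-z)<.003)&(d>0)
    vv,uu=np.where(m);q=onplane(c,uu,vv,z)[:,:2];print(z,len(q),np.median(P[m][:,2]),cv2.minAreaRect((q*1000).astype(np.float32)))
save("w8.png",im,(200,80,440,260),3)
E
```

```text
t: 22.23
ee_pos: [0.5101, -0.0864, 0.2464]
tool_rot: [0.707, 0.707, 0.001, 0.0]
contact_force: [3.3, 5.3, 0.7]
grip_width: 0.0433
grasp_force: 35.2
t: 23.07
ee_pos: [0.5099, -0.087, 0.3756]
tool_rot: [0.707, 0.707, 0.001, 0.002]
contact_force: [-0.2, 0.7, -0.7]
grip_width: 0.0733
grasp_force: 0.0
[ 0.50947077 -0.08687231  0.37384915] [-0.19906819  0.33712776 -1.18065381]
0.089 206 0.08923992514691217 ((510.6042785644531, -85.9592056274414), (18.066492080688477, 8.621430397033691), 3.051361322402954)
0.081 2104 0.08160278624291772 ((509.8892822265625, -87.37274169921875), (43.53361511230469, 44.09656524658203), 89.92425537109375)
```

View pics/w8.png

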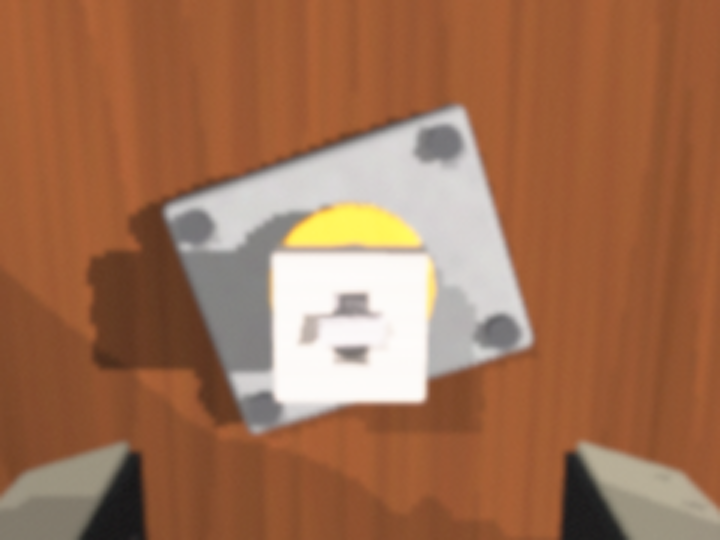

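The crop shows the T head (350,330) lying across the slot. The collar top is level at 81 mm, so it is held under spring load.

```bash
python3 -c "
from workcell import finish_job; print(finish_job())"
```

```text
the job is handed in; nothing more can be done
None
```

The sleeve, washer and collar are on the spindle in that order, with the collar turned a quarter turn and locked under the T head. The highest push I read was about 15 N, the arm never went near the jar, mug or mallet, and I handed the job in at about 23 s.

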